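# Slide the funnel holder round the bent rod

### The arm

A 6-joint arm with a two-finger parallel gripper is mounted at the origin on the work surface. World frame = base frame: x ahead of the robot, y to its left, z up, the work surface at z = 0. Lengths are in m, angles in rad, forces in N, time in s.
With the tool pointing down it reaches from about 0.25 to 0.8 m from the base axis. Payload 3.9 kg.
Tool frame: the origin (TCP) lies at the very end of the fingers, on their centre line; the grasp point (between the pads) lies 19 mm behind it; x points along the fingers, y is the direction in which the jaws open and shut, and the axes are right-handed (so a half turn about x gives the same grasp; the last joint's range is limited). The gripper opens to 85 mm and grips with 20 to 120 N. Pads are 22 mm wide; open, the fingers measure 114 mm over their backs; the gripper's body (76 mm by 85 mm) begins 54 mm behind the grasp point. The pads swing forward as they close: fully open they stand 13 mm farther back than shut.
Start: joints at [1.237, 0.26, -0.138, 1.173, 0, 1.571], TCP at [0.172, 0.496, 0.231] pointing down, gripper open.
Joint ranges: [-2.78, 2.78], [-0.83, 1.72], [-1.28, 1.37], [-1.9, 2.12], [-1.57, 1.48], [-3.14, 3.14]. Speed limits (rad/s): [2.57, 2.57, 3.14, 3.14, 3.14, 3.14].

### API

Orientations are given as a rotation vector (axis times angle).
In Python, from cell import read_state, cams, robot gives the robot as it stands.
- The arm moves only by the tool carry_out, never from a script. Its argument "increments" is a list of rows, each a list of 7 numbers: the turn, a rotation vector about the world's x, y, z in rad, then the shift along the world's x, y, z in mm, then the opening in per cent of the stroke, from 0 (shut) to 100 (fully open). A call has 1 to 12 rows; each row is the pose to reach, as a shift and turn from the pose commanded when the call began; what a row does not reach only later rows make up. A row lasts 1/12 s, in which the tool goes at most 41.7 mm and 7.16 degrees, less where a joint would pass 70% of its speed; a pose out of reach is approached as far as the arm can. A call with a gripper value outside its range is refused whole. The fingers move at their own pace and stop on an object; "force" is the grip in N (left out, the last holds). Time passes only in rows, so rows that repeat a pose let the fingers close. It gives the time, the measured TCP pose, the force and the opening at its end, in the units of the state.
- read_state(): the state, without advancing time (a new reading comes with each control period).
- cams.grab_frame(name): name is "scene" or "top"; returns a dict with "img" (480x640x3 uint8, red, green, blue), "vfov" (degrees; the focal length in pixels is half the picture's height over the tangent of half this angle, whatever the lens; pixels are square), "cx", "cy" (the principal point, pixels), "world_to_cam" (4x4, takes a point from world to camera coordinates). Camera axes: x right, y down, z forward; pixel columns grow to the right and rows downward; lengths in m; the calibration is good to about 2 mm. A picture is of the moment at which its call begins. There is no depth.
- robot.job_done(): hands the job in, once; it reports no verdict.
The state is a dict: "t": time; "joint_positions": joint angles; "joint_velocities": joint speeds; "joint_efforts": joint torques, N m; "tool_pos": TCP position; "eef_rot": TCP orientation; "wrist_force": force on the tool from outside, world axes, zero at the start; "torque": the same for the moment, N m; "width": finger opening in m.
Only numpy, scipy, OpenCV 4.12 (cv2) and the standard library are available. Lean on these libraries where they do the work, as an engineer would, in place of code of your own. Each camera call takes 0.05 s, during which the arm holds its last target.

### The job

Take the green funnel holder by its top tab and slide it along the bent rod, round the bend, then push the orange sleeve ahead of it all the way back against the knob on the rod's end. Do it gently: never jam or force the holder on the rod. Let go so that the funnel hangs free there, over the glass dish, and leave the dish, the bottle and the tip rack undisturbed.

Things in the scene. Friction and masses are not known exactly. Their poses are not given: they have to be found in the camera images.
- stand: Fixed steel stand. Origin on the bench under its post (base 150 x 110 x 12, post d 18). From the post top a level rod, d 12, axis 180 up, runs straight along the stand's -x for 140 (dark boss d 26 on its first 17), bends level towards +y (see bend_center), then runs straight 150 more, with a fixed end knob d 26 from 136 on. The rod is rigid: over 25 N between holder and stand counts as forcing
- bend_center (a point): Centre of curvature of the rod's bend: 140 along -x, 60 along +y, 180 up in the stand's frame (axes as the stand). Rod centreline radius in the bend 60. The bend starts at the end of the first run and turns by nominally 75 degrees, but it was bent by hand: the true turn lies between 62 and 88 degrees, differs each time and is not measured, so feel or look for the second run
- funnel_holder: Green slider captive on the rod, about 140 g. Origin: centre of its bore; x along the bore, towards the post at the start; z up. Boss 24 long, d 27; bore d 15.5 on the d 12 rod: hangs 1.75 below the rod axis, play +-1.75 (+-1 in the bend). Upright grip tab on top: 30 long (x), 10 thick (y), 12 to 48 above origin. White funnel below: d 52, stem end 105 below. Let go, it hangs tab up
- end_sleeve (a joint): Orange sleeve, d 25, 16 long, that slides stiffly (4 N drag, stays where left) on the second run towards the end knob. Value in m: 0 = its near face 100 mm past the end of the bend, 0.020 = hard against the knob (near face 120 mm past the end of the bend). Starts at 0 to 0.006
- dish: Bystander: low open glass dish, d 110, 50 high, loose, under the far end of the rod; origin under its centre
- reagent: Bystander: amber glass bottle, d 60, 110 high, loose; origin under its centre
- tip_rack: Bystander: loose green pipette-tip rack 75 x 105 x 54 high; origin under its centre

How it is judged:
By the outcome, as a careful person would: the job done as asked, in the order asked, and still so for the second after the job is handed in, with the robot touching nothing.
It also fails if it takes over 72 s, if anything falls off the work surface, if the arm or the gripper's body presses on something with over 40 N, if the wrist force passes 120 N, or if a joint passes its speed limit or range.

## Working session

There is one attempt and no reset: what is moved stays moved. The work goes in short steps, Python scripts to look and compute and a tool call to move; the robot and the scene stay as the last step left them, time stands still between calls to the robot, and variables do not carry over. Pictures are saved under pics/ and viewed, and the job is handed in when it is done.

Besides the shell and the picture viewer there is one more tool, called after ">>>" in YAML: its name, and indented under it one key for each argument. carry_out: Moves the arm, as the interface text tells. Its arguments: {"type":"object","properties":{"increments":{"type":"array"},"force":{"type":"number"}},"required":["increments"]}

```bash
ls; mkdir -p pics; python3 - <<'E'
from cell import read_state, cams, robot
import cv2,numpy as np
np.set_printoptions(precision=4,suppress=True)
for n in("scene","top"):
    f=cams.grab_frame(n); cv2.imwrite(f"pics/{n}0.png",f["img"][:,:,::-1]); print(n,f["vfov"],f["cx"],f["cy"]); print(f["world_to_cam"])
print(read_state())
E
```

```text
pics
scene 46.136861110651175 328.0151475042315 238.63521201911763
[[ 0.024   0.9996 -0.0128  0.005 ]
 [ 0.7552 -0.0265 -0.655  -0.3603]
 [-0.6551  0.0061 -0.7555  1.3668]
 [ 0.      0.      0.      1.    ]]
top 43.0177976473389 327.72102926752177 234.23324238566767
[[ 0.0903 -0.9959  0.0031 -0.081 ]
 [-0.9753 -0.0891 -0.2019  0.6201]
 [ 0.2014  0.0152 -0.9794  1.0348]
 [ 0.      0.      0.      1.    ]]
{'t': 0.1, 'joint_positions': array([ 1.237 ,  0.2606, -0.1393,  1.1727, -0.    ,  1.5708]), 'joint_velocities': array([-0.0003, -0.0016,  0.0021, -0.0003, -0.0005,  0.0022]), 'joint_efforts': array([ -0.0014, -40.651 ,  25.4527,   0.0101,  -0.0001,   0.    ]), 'tool_pos': array([0.1718, 0.4954, 0.2305]), 'eef_rot': array([ 0.2606,  1.5552, -0.2634]), 'wrist_force': array([ 0.5632, -0.5737, -0.0524]), 'torque': array([ 0.0048, -0.038 , -0.0299]), 'width': 0.08554957358590293}
```

View pics/scene0.png

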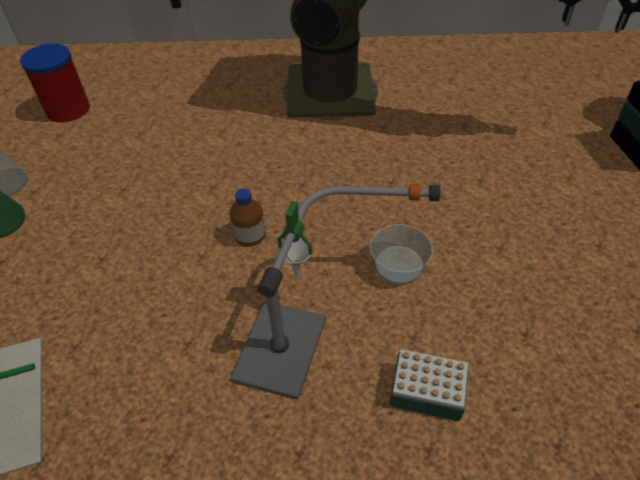

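View pics/top0.png

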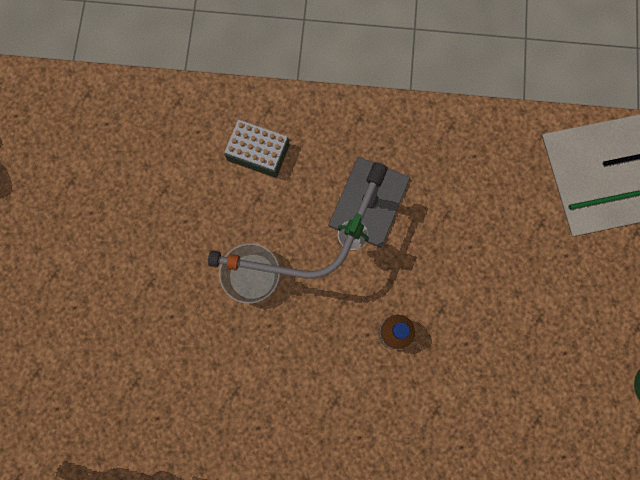

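```bash
cat > h.py <<'E'
from cell import read_state, cams, robot
import cv2,numpy as np
np.set_printoptions(precision=4,suppress=True)
def K(f):
    s=240/np.tan(np.radians(f["vfov"])/2); return np.array([[s,0,f["cx"]],[0,s,f["cy"]],[0,0,1]])
def ray(f,uv):
    W=f["world_to_cam"];R=W[:3,:3];o=-R.T@W[:3,3]
    uv=np.atleast_2d(uv).astype(float)
    d=np.c_[uv,np.ones(len(uv))]@np.linalg.inv(K(f)).T@R
    return o,d
def onz(f,uv,z):
    o,d=ray(f,uv); return o+d*((z-o[2])/d[:,2])[:,None]
def tri(f1,a,f2,b):
    o1,d1=ray(f1,a);o2,d2=ray(f2,b);d1=d1[0];d2=d2[0]
    s=np.linalg.lstsq(np.c_[d1,-d2],o2-o1,rcond=None)[0]
    p=o1+s[0]*d1;q=o2+s[1]*d2; return (p+q)/2,np.linalg.norm(p-q)
def proj(f,P):
    P=np.atleast_2d(P);W=f["world_to_cam"];c=P@W[:3,:3].T+W[:3,3];u=c@K(f).T;return u[:,:2]/u[:,2:]
def crop(f,name,x0,y0,x1,y1,s):
    cv2.imwrite(f"pics/{name}.png",cv2.resize(f["img"][y0:y1,x0:x1,::-1],None,fx=s,fy=s,interpolation=cv2.INTER_CUBIC))
E
python3 - <<'E'
from h import *
T=cams.grab_frame("top");S=cams.grab_frame("scene")
crop(T,"t1",200,150,400,300,4);crop(S,"s1",240,170,440,320,4)
for n,f in(("T",T),("S",S)):
    hsv=cv2.cvtColor(f["img"],cv2.COLOR_RGB2HSV)
    for c,lo,hi in(("orange",(5,200,130),(14,255,255)),("green",(50,120,40),(80,255,255))):
        m=cv2.inRange(hsv,lo,hi);k,l,st,ce=cv2.connectedComponentsWithStats(m)
        print(n,c,[(st[i].tolist(),ce[i].round(1).tolist()) for i in range(1,k) if st[i][4]>25])
E
```

```text
T orange []
T green [([569, 191, 71, 18, 301], [604.2, 199.5]), ([338, 214, 26, 24, 213], [353.0, 225.4])]
S orange [([411, 185, 9, 7, 57], [415.0, 187.9])]
S green [([279, 202, 32, 52, 439], [294.1, 223.5]), ([0, 204, 24, 33, 317], [9.7, 218.2]), ([0, 364, 34, 14, 172], [16.4, 370.7])]
```

View pics/t1.png

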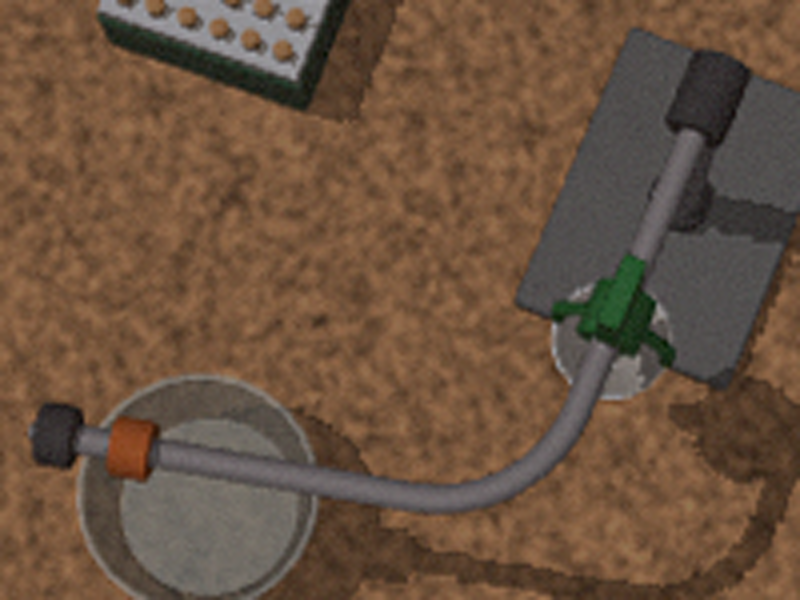

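View pics/s1.png

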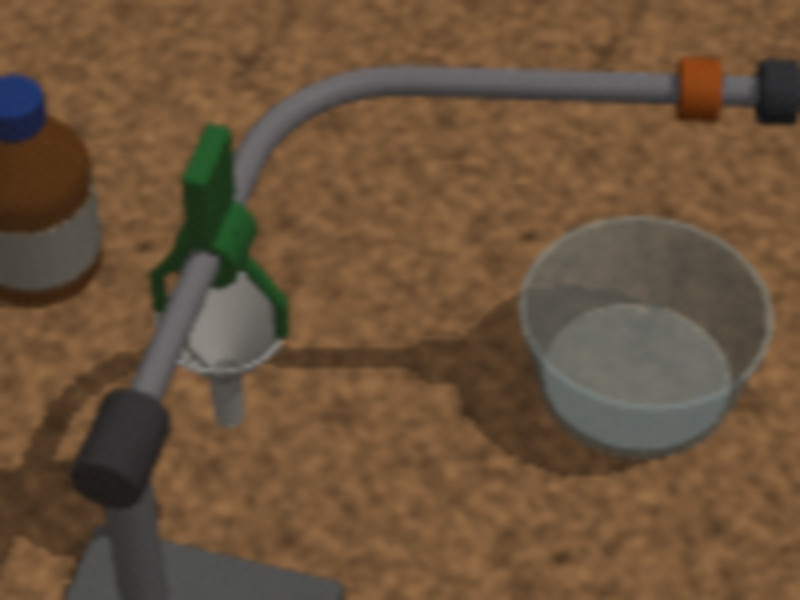

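```bash
cat > rod.py <<'E'
from h import *
def center(f,p,n,half=9):
    B=f["img"][:,:,2].astype(np.float32); t=np.arange(-half,half+.01,.1)
    n=n/np.linalg.norm(n); q=(p+t[:,None]*n).astype(np.float32)
    # average along tangent
    tg=np.array([-n[1],n[0]]); acc=0
    for s in(-1,0,1):
        acc=acc+cv2.remap(B,(q[:,0]+s*tg[0]).astype(np.float32),(q[:,1]+s*tg[1]).astype(np.float32),cv2.INTER_LINEAR).ravel()
    g=np.gradient(cv2.GaussianBlur(acc[None],(0,0),4).ravel())
    i=g.argmax(); j=g.argmin()
    return p+n*(t[i]+t[j])/2, abs(t[j]-t[i])
def scan(f,a,b,N,half=7):
    a=np.array(a,float);b=np.array(b,float);d=b-a;n=np.array([-d[1],d[0]]);o=[]
    for s in np.linspace(0,1,N):
        c,w=center(f,a+s*d,n,half);o.append([*c,w])
    return np.array(o)
def fitline(P):
    m=np.median(P,0)
    l=cv2.fitLine((P[:,:2]*1000).astype(np.float32),cv2.DIST_HUBER,0,.01,.01).ravel()
    return l[:2],l[2:]/1000
E
python3 - <<'E'
from rod import *
T=cams.grab_frame("top");S=cams.grab_frame("scene")
c=lambda u,v:(200+u/4-.375,150+v/4-.375)
A=scan(T,c(685,160),c(652,245),8); B=scan(T,c(400,493),c(175,457),16)
for P in(A,B):
    print("widths",P[:,2]); X=onz(T,P[:,:2],.18); d,p=fitline(X); print(d,p,np.degrees(np.arctan2(d[1],d[0])), ((X[:,:2]-p)@np.array([-d[1],d[0]])*1e3))
c=lambda u,v:(240+u/4-.375,170+v/4-.375)
A=scan(S,c(200,270),c(155,370),8); B=scan(S,c(450,82),c(660,88),16)
for P in(A,B):
    print("Swidths",P[:,2]); X=onz(S,P[:,:2],.18); d,p=fitline(X); print(d,p,np.degrees(np.arctan2(d[1],d[0])), ((X[:,:2]-p)@np.array([-d[1],d[0]])*1e3))
# sleeve and knob
for nm,a,b in(("sleeve",(200+132/4,150+447/4),(240+700/4,170+88/4)),("knob",(200+57/4,150+435/4),(240+778/4,170+92/4)),("boss",(200+709/4,150+97/4),(240+120/4,170+448/4)),("tabtop",(200+630/4,150+275/4),(240+215/4,170+135/4))):
    print(nm,tri(T,np.array(a)-.375,S,np.array(b)-.375), onz(T,np.array(a)-.375,.18),onz(S,np.array(b)-.375,.18))
E
```

```text
widths [4.1 5.8 5.7 6.4 5.8 6.  5.2 5.6]
[ 0.9386 -0.3449] [ 0.6614 -0.0821] -20.178482 [-7.2288  0.7638  0.6116  0.6221  0.0645 -0.3298 -0.0754 -0.3069]
widths [5.9 6.5 6.7 6.5 7.  6.6 5.2 4.4 2.  8.3 8.2 8.2 8.2 8.2 8.3 8.2]
[0.0833 0.9965] [0.5373 0.0547] 85.22365 [-0.0178  0.2299  0.1584 -0.0729  0.2548 -0.296  -0.2079 -1.0789  5.2374
 -0.0234 -0.175   0.393   0.0014 -0.0703  0.258  -0.0538]
Swidths [8.  5.9 2.3 6.1 2.4 6.  5.9 7.4]
[ 0.9519 -0.3063] [ 0.6516 -0.0817] -17.838297 [ 0.2291 -1.0717  5.3026 -1.2128  5.3195 -0.528  -0.6002  0.216 ]
Swidths [5.3 5.2 5.7 5.8 5.7 5.8 5.7 5.6 5.5 5.2 5.6 5.7 5.7 5.8 5.9 5.5]
[0.0767 0.9971] [0.5349 0.0687] 85.60012 [-0.0706  0.4831 -0.0856  0.019   0.3479  0.2281  0.3326  0.437  -0.3546
 -0.0263 -0.2576 -0.1532 -0.1607 -0.0563  0.048   0.264 ]
sleeve (array([0.5428, 0.1194, 0.1824]), np.float64(0.0013810489515133201)) [[0.5432 0.1205 0.18  ]] [[0.5404 0.1193 0.18  ]]
knob (array([0.545 , 0.1497, 0.1814]), np.float64(0.001735939535723785)) [[0.5453 0.1509 0.18  ]] [[0.5438 0.1492 0.18  ]]
boss (array([ 0.7086, -0.0982,  0.1818]), np.float64(0.0015019147566083253)) [[ 0.7091 -0.0975  0.18  ]] [[ 0.7072 -0.0992  0.18  ]]
tabtop (array([ 0.6173, -0.0671,  0.2389]), np.float64(0.004625009438307608)) [[ 0.6314 -0.0713  0.18  ]] [[ 0.5592 -0.0692  0.18  ]]
```

```bash
python3 - <<'E'
from rod import *
from scipy.spatial.transform import Rotation as R
s=read_state(); M=R.from_rotvec(s["eef_rot"]).as_matrix(); print("tool cols\n",M,"y heading",np.degrees(np.arctan2(M[1,1],M[0,1])))
T=cams.grab_frame("top");S=cams.grab_frame("scene")
ct=lambda u,v:(200+u/4-.375,150+v/4-.375)
cs=lambda u,v:(240+u/4-.375,170+v/4-.375)
def run(f,a,b,N,lo,hi):
    P=scan(f,a,b,N); P=P[(P[:,2]>lo)&(P[:,2]<hi)]; X=onz(f,P[:,:2],.18)[:,:2]; d,p=fitline(X); return d,p,len(P)
def meet(L1,L2): 
    s=np.linalg.solve(np.c_[L1[0],-L2[0]],L2[1]-L1[1]); return L1[1]+s[0]*L1[0]
for n,f,a1,b1,a2,b2 in(("T",T,ct(682,166),ct(650,245),ct(400,493),ct(320,481)),("S",S,cs(203,265),cs(160,365),cs(450,82),cs(660,88))):
    L1=run(f,a1,b1,24,5.2,6.8);L2=run(f,a2,b2,24,4.5,7.5)
    h1=np.degrees(np.arctan2(-L1[0][1],-L1[0][0]));h2=np.degrees(np.arctan2(L2[0][1],L2[0][0]))
    V=meet(L1,L2);turn=(h1-h2)%360; t=.06*np.tan(np.radians(turn/2))
    print(n,L1[2],L2[2],"h",h1,h2,"turn",turn,"V",V,"start",V+L1[0]*t,"end",V+L2[0]*t,"post",V+L1[0]*(t+.14),"knobmid",V+L2[0]*(t+.143))
# whole second run with dish, T: use red-less profile widths
P=scan(T,ct(400,493),ct(165,455),30,5); X=onz(T,P[:,:2],.18)
k=(P[:,2]>4.8)&(P[:,2]<7);print(k.sum(),fitline(X[k]))
for n,f,pts in(("T",T,[ct(595,360),ct(575,405),ct(545,450),ct(500,485)]),("S",S,[cs(250,165),cs(268,138),cs(300,105),cs(340,88)])):
    for i,p in enumerate(pts):
        a=np.array(pts[max(i-1,0)]);b=np.array(pts[min(i+1,3)]);d=b-a
        c,w=center(f,np.array(p),np.array([-d[1],d[0]]),6);print(n,c,w,onz(f,c,.18))
E
```

```text
tool cols
 [[-0.0002  0.3277  0.9448]
 [-0.0007  0.9448 -0.3277]
 [-1.     -0.0007  0.    ]] y heading 70.87305200531266
T 21 24 h 162.21017 84.66263 turn 77.54755 V [ 0.5289 -0.0393] start [ 0.5748 -0.054 ] end [0.5333 0.0087] post [ 0.7081 -0.0968] knobmid [0.5467 0.1511]
S 13 24 h 162.89252 85.43467 turn 77.45785 V [ 0.5258 -0.0436] start [ 0.5718 -0.0578] end [0.5297 0.0043] post [ 0.7056 -0.099 ] knobmid [0.5411 0.1469]
13 (array([0.1017, 0.9948], dtype=float32), array([0.5356, 0.033 ], dtype=float32))
T [351.6647 241.0871] 1.999999999999993 [[ 0.5933 -0.0656  0.18  ]]
T [343.7247 251.0693] 5.799999999999979 [[ 0.5759 -0.0543  0.18  ]]
T [336.3127 262.5354] 5.59999999999998 [[ 0.5564 -0.0441  0.18  ]]
T [324.5943 270.8355] 6.299999999999978 [[ 0.5414 -0.0267  0.18  ]]
S [301.2097 210.2648] 6.999999999999975 [[ 0.5742 -0.0571  0.18  ]]
S [305.6263 203.2928] 6.399999999999977 [[ 0.5597 -0.0505  0.18  ]]
S [314.5109 195.7107] 6.399999999999977 [[ 0.5437 -0.0367  0.18  ]]
S [324.4881 191.3029] 6.099999999999978 [[ 0.5345 -0.021   0.18  ]]
```

```bash
python3 - <<'E'
from rod import *
T=cams.grab_frame("top");S=cams.grab_frame("scene")
a=cv2.resize(T["img"][205:255,330:370,::-1],None,fx=10,fy=10,interpolation=cv2.INTER_CUBIC)
b=cv2.resize(S["img"][198:248,275:315,::-1],None,fx=10,fy=10,interpolation=cv2.INTER_CUBIC)
cv2.imwrite("pics/tab.png",cv2.convertScaleAbs(np.hstack([a,b]),alpha=1.6))
E
```

```text
(no output)
```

View pics/tab.png

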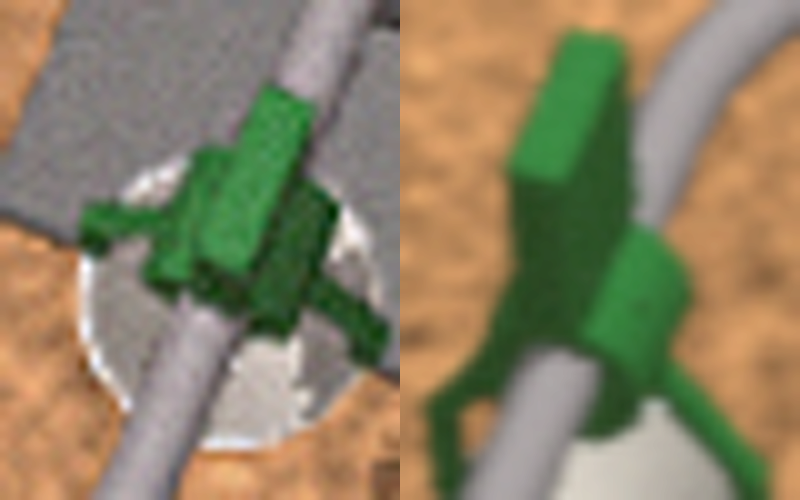

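```bash
python3 - <<'E'
from rod import *
T=cams.grab_frame("top");S=cams.grab_frame("scene")
a=(355.15,222.45);b=(291.35,208.15)
print(tri(T,a,S,b),onz(T,a,.226),onz(S,b,.226))
t=lambda p:np.array(p)/10+[330,205]-np.array([.45,.45])
X=onz(T,[t(p) for p in((268,88),(312,102),(243,270),(200,255))],.226)[:,:2]
print(np.linalg.norm(X[0]-X[3]),np.linalg.norm(X[0]-X[1]),np.degrees(np.arctan2(*(X[0]+X[1]-X[2]-X[3])[::-1])))
V=np.array([.5274,-.0415]);h=np.radians(162.5);d=-np.array([np.cos(h),np.sin(h)]);c=(onz(T,a,.226)+onz(S,b,.226))[0,:2]/2
r=c-V;print("avg",c,"along",r@d,"lat",r@np.array([-d[1],d[0]]),"bend start at",.06*np.tan(np.radians(77.5/2)))
E
```

```text
(array([ 0.6138, -0.0679,  0.226 ]), np.float64(0.0011467011219677525)) [[ 0.6138 -0.0673  0.226 ]] [[ 0.6138 -0.0685  0.226 ]]
0.02841690109953974 0.007114223560234045 -17.011311406805287
avg [ 0.6138 -0.0679] along 0.09033750037819523 lat 0.0007964863608460791 bend start at 0.04815509110029416
```

>>> carry_out:
  increments:
    - [0,0,0,0,0,40,100]
    - [0,0,0,20,-25,70,100]
    - [0,0,0,45,-58,70,100]
    - [0,0,0,70,-90,70,100]
    - [0,0,0,95,-121,70,100]
    - [0,0,0.01,120,-153,70,100]
    - [0,0,0.01,145,-185,70,100]
    - [0,0,0.02,170,-217,70,100]
    - [0,0,0.02,195,-249,70,100]
    - [0,0,0.03,220,-281,70,100]
    - [0,0,0.03,245,-313,70,100]
    - [0,0,0.031,270,-344,70,100]
  force: 20

```text
t: 1.6
tool_pos: [0.4429, 0.1501, 0.3016]
eef_rot: [0.238, 1.557, -0.237]
wrist_force: [0.4, 0.7, 0.4]
width: 0.0853
```

>>> carry_out:
  increments:
    - [0,0,0,25,-32,0,100]
    - [0,0,0,50,-64,0,100]
    - [0,0,0,75,-96,0,100]
    - [0,0,0,100,-128,0,100]
    - [0,0,0,125,-160,0,100]
    - [0,0,0,147,-188,0,100]
    - [0,0,0,162,-208,0,100]
    - [0,0,0,172,-220,-10,100]
    - [0,0,0,172,-220,-30,100]
    - [0,0,0,172,-220,-40,100]
    - [0,0,0,172,-220,-40,100]

```text
t: 2.52
tool_pos: [0.6117, -0.0673, 0.2578]
eef_rot: [0.238, 1.565, -0.238]
wrist_force: [-0.7, 0.6, -0.7]
width: 0.0856
```

```bash
python3 - <<'E'
from rod import *
from scipy.spatial.transform import Rotation as R
s=read_state();print(s["tool_pos"],s["joint_positions"],R.from_rotvec(s["eef_rot"]).as_matrix())
T=cams.grab_frame("top");S=cams.grab_frame("scene")
a=cv2.resize(T["img"][150:300,270:430,::-1],None,fx=4,fy=4)[:, :400*2]
cv2.imwrite("pics/g1.png",a)
cv2.imwrite("pics/g2.png",cv2.resize(S["img"][130:280,220:380,::-1],None,fx=4,fy=4))
E
```

```text
[ 0.6117 -0.0673  0.2578] [-0.1098  0.4168  0.1643  1.3251  0.0004  0.1927] [[-0.0067  0.2979  0.9546]
 [ 0.0011  0.9546 -0.2979]
 [-1.     -0.0009 -0.0067]]
```

View pics/g1.png

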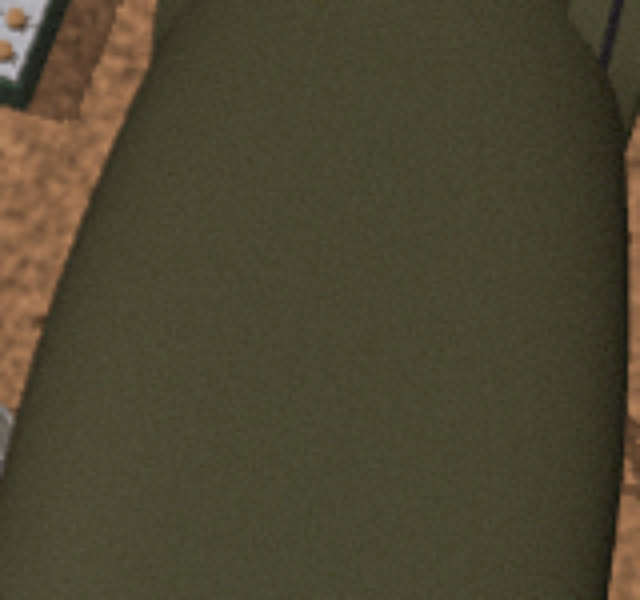

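View pics/g2.png

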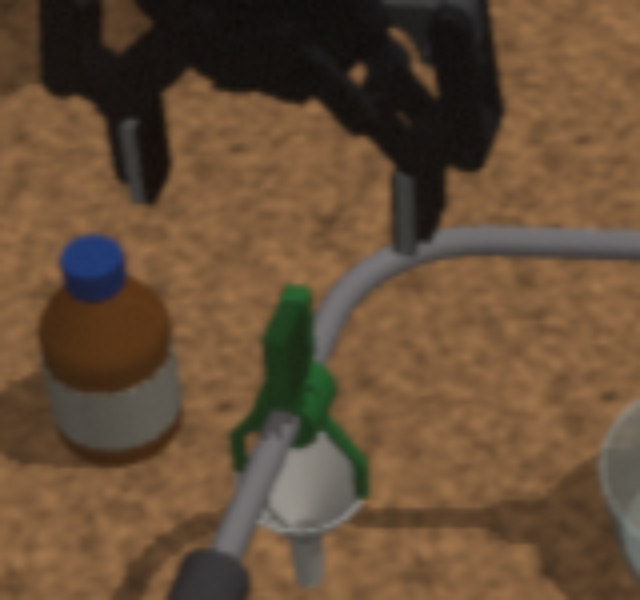

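>>> carry_out:
  increments:
    - [0,0,0,0,0,-20,70]
    - [0,0,0,0,0,-40,50]
    - [0,0,0,0,0,-54,35]
    - [0,0,0,0,0,-62,30]
    - [0,0,0,0,0,-64,30]
    - [0,0,0,0,0,-64,30]

```text
t: 3.12
tool_pos: [0.614, -0.0675, 0.1979]
eef_rot: [0.237, 1.557, -0.237]
wrist_force: [0.0, -0.4, -0.8]
width: 0.0255
```

```bash
python3 - <<'E'
from rod import *
s=read_state();print(s["tool_pos"],s["wrist_force"],s["width"])
S=cams.grab_frame("scene")
cv2.imwrite("pics/g3.png",cv2.resize(cv2.convertScaleAbs(S["img"][170:260,240:360,::-1],alpha=1.6),None,fx=6,fy=6,interpolation=cv2.INTER_CUBIC))
print(proj(S,s["tool_pos"]),(proj(S,s["tool_pos"])-[240,170])*6+2.5)
E
```

```text
[ 0.614  -0.0675  0.1979] [ 0.0243 -0.4008 -0.782 ] 0.02554967629548854
[[293.2443 221.7529]] [[321.9657 313.0172]]
```

View pics/g3.png

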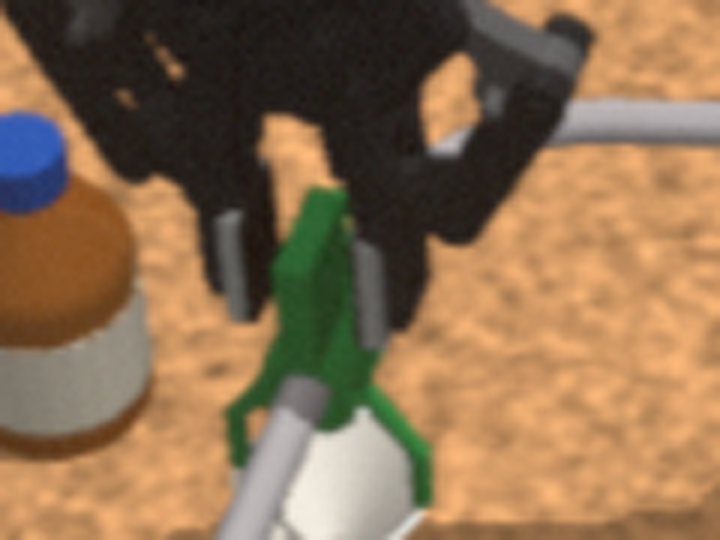

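>>> carry_out:
  increments:
    - [0,0,0,0,0,0,15]
    - [0,0,0,0,0,0,10]
    - [0,0,0,0,0,0,5]
    - [0,0,0,0,0,0,0]
    - [0,0,0,0,0,0,0]
    - [0,0,0,0,0,0,0]
  force: 25

```text
t: 3.67
tool_pos: [0.6149, -0.0681, 0.1988]
eef_rot: [0.238, 1.555, -0.238]
wrist_force: [-1.1, -0.6, 5.7]
width: 0.0094
```

```bash
python3 - <<'E'
from rod import *
s=read_state();print(s["tool_pos"],s["wrist_force"],s["torque"],s["width"])
S=cams.grab_frame("scene")
cv2.imwrite("pics/g4.png",cv2.resize(cv2.convertScaleAbs(S["img"][170:290,230:390,::-1],alpha=1.6),None,fx=5,fy=5,interpolation=cv2.INTER_CUBIC))
E
```

```text
[ 0.6149 -0.0681  0.1988] [-1.0732 -0.557   5.6562] [-0.0573  0.1138  0.0227] 0.009420477006184069
```

View pics/g4.png

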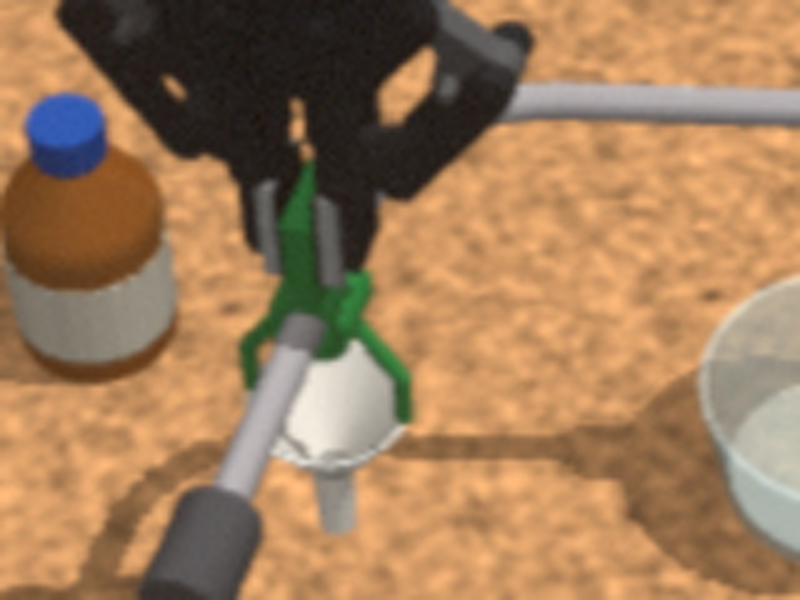

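>>> carry_out:
  increments:
    - [0,0,0,0,0,1,0]
    - [0,0,0,0,0,1,0]
    - [0,0,0,0,0,1,0]
    - [0,0,0,0,0,1,0]

```text
t: 4.05
tool_pos: [0.6144, -0.068, 0.1988]
eef_rot: [0.238, 1.557, -0.238]
wrist_force: [-0.1, -1.3, 3.9]
width: 0.0095
```

>>> carry_out:
  increments:
    - [0,0,0,0,0,1,0]
    - [0,0,0,0,0,1,0]
    - [0,0,0,0,0,1,0]
    - [0,0,0,0,0,1,0]

```text
t: 4.38
tool_pos: [0.6136, -0.0679, 0.1989]
eef_rot: [0.238, 1.559, -0.238]
wrist_force: [-0.2, 0.4, -0.1]
width: 0.0098
```

>>> carry_out:
  increments:
    - [0,0,0,0,0,1,0]
    - [0,0,0,0,0,1,0]
    - [0,0,0,0,0,1,0]
    - [0,0,0,0,0,1,0]

```text
t: 4.72
tool_pos: [0.6138, -0.068, 0.1999]
eef_rot: [0.238, 1.559, -0.238]
wrist_force: [0.6, 0.1, -1.8]
width: 0.0096
```

>>> carry_out:
  increments:
    - [0,0,0,0,0,1,0]
    - [0,0,0,0,0,1,0]
    - [0,0,0,0.3,1,1,0]
    - [0,0,0,0.3,1,1,0]
    - [0,0,0,0.6,2,1,0]
    - [0,0,0,0.6,2,1,0]
    - [0,0,0,0.6,2,1,0]

```text
t: 5.3
tool_pos: [0.6144, -0.0666, 0.2013]
eef_rot: [0.237, 1.558, -0.239]
wrist_force: [-0.5, -2.5, -1.4]
width: 0.0094
```

>>> carry_out:
  increments:
    - [0,0,0,-0.3,-1,0,0]
    - [0,0,0,-0.6,-2,0,0]
    - [0,0,0,-0.9,-3,0,0]
    - [0,0,0,-1.2,-4,0,0]
    - [0,0,0,-1.2,-4,0,0]
    - [0,0,0,-1.2,-4,0,0]

```text
t: 5.8
tool_pos: [0.6134, -0.0699, 0.2013]
eef_rot: [0.238, 1.558, -0.237]
wrist_force: [0.2, -1.2, -1.3]
width: 0.0097
```

>>> carry_out:
  increments:
    - [0,0,0,-0.3,-1,0,0]
    - [0,0,0,-0.3,-1,0,0]
    - [0,0,0,-0.3,-1,0,0]

```text
t: 6.05
tool_pos: [0.6133, -0.0704, 0.2013]
eef_rot: [0.238, 1.558, -0.236]
wrist_force: [0.0, 2.4, -1.7]
width: 0.0097
```

>>> carry_out:
  increments:
    - [0,0,0,-0.3,-1,0,0]
    - [0,0,0,-0.3,-1,0,0]
    - [0,0,0,-0.3,-1,0,0]

```text
t: 6.3
tool_pos: [0.6133, -0.0705, 0.2013]
eef_rot: [0.24, 1.557, -0.234]
wrist_force: [1.3, 4.9, -1.9]
width: 0.0097
```

```bash
cat > path.py <<'E'
import numpy as np
V=np.array([.5274,-.0415]);h1=np.radians(162.5);h2=np.radians(85.05)
def path(s,V=V,h1=h1,h2=h2):  # s=0 at bend start
    tn=h1-h2;t=.06*np.tan(tn/2);d1=np.array([np.cos(h1),np.sin(h1)]);d2=np.array([np.cos(h2),np.sin(h2)])
    A=V-d1*t
    if s<=0: return A+d1*s,0.
    L=.06*tn
    if s>=L: return V+d2*t+d2*(s-L),tn
    a=s/.06; n=np.array([d1[1],-d1[0]])  # right normal
    return A+n*.06+.06*(-n*np.cos(a)+d1*np.sin(a)),a
E
python3 - <<'E'
from path import *
print("L",.06*(h1-h2), path(-.042)[0])
for s in (-.042,-.037,-.032,-.027,-.022,-.017,-.012,-.007,-.002):
    p,a=path(s); print(s,(p*1e3-[612.8,-72]).round(1))
E
```

```text
L 0.08110545034017648 [ 0.6133414  -0.06859722]
-0.042 [0.5 3.4]
-0.037 [-4.2  4.9]
-0.032 [-9.   6.4]
-0.027 [-13.8   7.9]
-0.022 [-18.5   9.4]
-0.017 [-23.3  10.9]
-0.012 [-28.1  12.4]
-0.007 [-32.8  13.9]
-0.002 [-37.6  15.4]
```

>>> carry_out:
  increments:
    - [0,0,0,0.5,3.4,0,0]
    - [0,0,0,-4.2,4.9,0,0]
    - [0,0,0,-9,6.4,0,0]
    - [0,0,0,-13.8,7.9,0,0]
    - [0,0,0,-18.5,9.4,0,0]
    - [0,0,0,-23.3,10.9,0,0]
    - [0,0,0,-28.1,12.4,0,0]
    - [0,0,0,-32.8,13.9,0,0]
    - [0,0,0,-37.6,15.4,0,0]
    - [0,0,0,-37.6,15.4,0,0]

```text
t: 7.13
tool_pos: [0.5742, -0.056, 0.2015]
eef_rot: [0.238, 1.558, -0.237]
wrist_force: [0.0, 0.2, -1.8]
width: 0.0097
```

```bash
python3 - <<'E'
from path import *
from cell import read_state
from scipy.spatial.transform import Rotation as R
s=read_state();M=R.from_rotvec(s["eef_rot"]).as_matrix();print(s["tool_pos"],s["wrist_force"],np.degrees(np.arctan2(M[1,1],M[0,1])))
p0,_=path(-.002)
for i in range(0,30):
    s=-.002+.003*i;p,a=path(s); print(round(s,3),((p-p0)*1e3).round(1),round(-a,3))
E
```

```text
[ 0.57417261 -0.05603151  0.20145966] [ 0.01723165  0.19801089 -1.80259017] 72.66378255644744
-0.002 [0. 0.] -0.0
0.001 [-2.9  0.9] -0.017
0.004 [-5.7  1.9] -0.067
0.007 [-8.4  3.1] -0.117
0.01 [-11.2   4.4] -0.167
0.013 [-13.8   5.8] -0.217
0.016 [-16.3   7.4] -0.267
0.019 [-18.8   9.1] -0.317
0.022 [-21.2  10.9] -0.367
0.025 [-23.5  12.8] -0.417
0.028 [-25.7  14.8] -0.467
0.031 [-27.8  17. ] -0.517
0.034 [-29.8  19.2] -0.567
0.037 [-31.7  21.6] -0.617
0.04 [-33.4  24. ] -0.667
0.043 [-35.1  26.5] -0.717
0.046 [-36.6  29.1] -0.767
0.049 [-37.9  31.8] -0.817
0.052 [-39.2  34.5] -0.867
0.055 [-40.3  37.3] -0.917
0.058 [-41.2  40.2] -0.967
0.061 [-42.   43.1] -1.017
0.064 [-42.7  46. ] -1.067
0.067 [-43.2  48.9] -1.117
0.07 [-43.6  51.9] -1.167
0.073 [-43.8  54.9] -1.217
0.076 [-43.9  57.9] -1.267
0.079 [-43.8  60.9] -1.317
0.082 [-43.6  63.9] -1.352
0.085 [-43.3  66.9] -1.352
```

```bash
cat >> path.py <<'E'
def sm(s,**k):
    q=[path(s+e,**k) for e in np.linspace(-.012,.012,25)]
    return np.mean([a for a,_ in q],0),np.mean([b for _,b in q])
E
python3 - <<'E'
from path import *
p0=np.array([.5752,-.0566])
for i in range(0,11):
    s=-.002+.003*i;p,a=sm(s); print(round(s,3),((p-p0)*1e3).round(1),round(-a,3))
E
```

```text
-0.002 [0.  0.2] -0.037
0.001 [-2.8  1.2] -0.061
0.004 [-5.5  2.3] -0.091
0.007 [-8.3  3.5] -0.127
0.01 [-11.    4.8] -0.169
0.013 [-13.6   6.2] -0.217
0.016 [-16.1   7.8] -0.267
0.019 [-18.6   9.4] -0.317
0.022 [-21.   11.2] -0.367
0.025 [-23.2  13.2] -0.417
0.028 [-25.4  15.2] -0.467
```

>>> carry_out:
  increments:
    - [0,0,-0.037,0,0.2,0,0]
    - [0,0,-0.061,-2.8,1.2,0,0]
    - [0,0,-0.091,-5.5,2.3,0,0]
    - [0,0,-0.127,-8.3,3.5,0,0]
    - [0,0,-0.169,-11,4.8,0,0]
    - [0,0,-0.217,-13.6,6.2,0,0]
    - [0,0,-0.217,-13.6,6.2,0,0]

```text
t: 7.72
tool_pos: [0.5614, -0.0501, 0.2014]
eef_rot: [0.408, 1.532, -0.408]
wrist_force: [0.0, 0.8, -2.1]
width: 0.0095
```

```bash
cat > st.py <<'E'
from path import *
from cell import read_state
from scipy.spatial.transform import Rotation as R
s=read_state();M=R.from_rotvec(s["eef_rot"]).as_matrix();y=np.degrees(np.arctan2(M[1,1],M[0,1]))
d=np.radians(y+90);d=np.array([np.cos(d),np.sin(d)]);n=np.array([d[1],-d[0]]);F=s["wrist_force"]
print("pos",(s["tool_pos"]*1e3).round(1),"yawturn",round(np.radians(72.6-y),3),"F",F.round(1),"Ftravel",round(F[:2]@d,1),"Finward",round(F[:2]@n,1),"tq",s["torque"].round(3),"w",round(s["width"]*1e3,1),"t",s["t"])
E
python3 st.py
```

```text
pos [561.4 -50.1 201.4] yawturn 0.217 F [ 0.   0.8 -2.1] Ftravel 0.4 Finward 0.7 tq [ 0.077 -0.082 -0.019] w 9.5 t 7.7167
```

```bash
python3 - <<'E'
from path import *
p0,a0=sm(.013)
for i in range(1,28):
    s=.013+.003*i;p,a=sm(s); print(round(s,3),((p-p0)*1e3).round(1),round(a0-a,3))
E
```

```text
0.016 [-2.5  1.5] -0.05
0.019 [-5.   3.2] -0.1
0.022 [-7.4  5. ] -0.15
0.025 [-9.7  6.9] -0.2
0.028 [-11.9   9. ] -0.25
0.031 [-13.9  11.1] -0.3
0.034 [-15.9  13.3] -0.35
0.037 [-17.8  15.6] -0.4
0.04 [-19.5  18.1] -0.45
0.043 [-21.1  20.6] -0.5
0.046 [-22.6  23.1] -0.55
0.049 [-24.   25.8] -0.6
0.052 [-25.2  28.5] -0.65
0.055 [-26.3  31.3] -0.7
0.058 [-27.2  34.1] -0.75
0.061 [-28.  37.] -0.8
0.064 [-28.7  39.9] -0.85
0.067 [-29.2  42.8] -0.9
0.07 [-29.6  45.8] -0.949
0.073 [-29.8  48.7] -0.994
0.076 [-29.9  51.7] -1.032
0.079 [-29.9  54.7] -1.064
0.082 [-29.8  57.7] -1.09
0.085 [-29.7  60.7] -1.11
0.088 [-29.5  63.7] -1.125
0.091 [-29.2  66.7] -1.133
0.094 [-29.   69.7] -1.135
```

>>> carry_out:
  increments:
    - [0,0,-0.05,-2.5,1.5,0,0]
    - [0,0,-0.1,-5,3.2,0,0]
    - [0,0,-0.15,-7.4,5,0,0]
    - [0,0,-0.2,-9.7,6.9,0,0]
    - [0,0,-0.25,-11.9,9,0,0]
    - [0,0,-0.3,-13.9,11.1,0,0]
    - [0,0,-0.3,-13.9,11.1,0,0]

```text
t: 8.3
tool_pos: [0.5479, -0.039, 0.2015]
eef_rot: [0.64, 1.474, -0.64]
wrist_force: [0.1, 0.3, -1.9]
width: 0.0098
```

```bash
python3 st.py
```

```text
pos [547.9 -39.  201.5] yawturn 0.516 F [ 0.1  0.3 -1.9] Ftravel 0.2 Finward 0.3 tq [ 0.119 -0.145 -0.009] w 9.8 t 8.3
```

>>> carry_out:
  increments:
    - [0,0,-0.05,-2,2.2,0,0]
    - [0,0,-0.1,-3.9,4.5,0,0]
    - [0,0,-0.15,-5.6,7,0,0]
    - [0,0,-0.2,-7.2,9.5,0,0]
    - [0,0,-0.25,-8.7,12,0,0]
    - [0,0,-0.3,-10.1,14.7,0,0]
    - [0,0,-0.3,-10.1,14.7,0,0]

```text
t: 8.88
tool_pos: [0.538, -0.0244, 0.2014]
eef_rot: [0.87, 1.389, -0.869]
wrist_force: [0.2, 1.2, -2.2]
width: 0.0095
```

```bash
python3 st.py
```

```text
pos [538.  -24.4 201.4] yawturn 0.815 F [ 0.2  1.2 -2.2] Ftravel 1.0 Finward 0.7 tq [ 0.122 -0.13  -0.003] w 9.5 t 8.8833
```

>>> carry_out:
  increments:
    - [0,0,-0.05,-1.2,2.7,0,0]
    - [0,0,-0.1,-2.3,5.5,0,0]
    - [0,0,-0.15,-3.2,8.3,0,0]
    - [0,0,-0.2,-4,11.2,0,0]
    - [0,0,-0.25,-4.7,14.1,0,0]
    - [0,0,-0.3,-5.2,17,0,0]
    - [0,0,-0.3,-5.2,17,0,0]

```text
t: 9.47
tool_pos: [0.5327, -0.0074, 0.2014]
eef_rot: [1.096, 1.278, -1.095]
wrist_force: [0.8, 0.5, -1.7]
width: 0.0093
```

```bash
python3 st.py
```

```text
pos [532.7  -7.4 201.4] yawturn 1.114 F [ 0.8  0.5 -1.7] Ftravel 0.4 Finward 0.9 tq [ 0.078 -0.156  0.023] w 9.3 t 9.4667
```

>>> carry_out:
  increments:
    - [0,0,-0.049,-0.4,3,0,0]
    - [0,0,-0.094,-0.6,5.9,0,0]
    - [0,0,-0.132,-0.7,8.9,0,0]
    - [0,0,-0.164,-0.7,11.9,0,0]
    - [0,0,-0.19,-0.6,14.9,0,0]
    - [0,0,-0.19,-0.6,14.9,0,0]

```text
t: 9.97
tool_pos: [0.5318, 0.0074, 0.2012]
eef_rot: [1.236, 1.192, -1.236]
wrist_force: [-0.4, -0.2, -0.3]
width: 0.0096
```

```bash
python3 st.py
```

```text
pos [531.8   7.4 201.2] yawturn 1.303 F [-0.4 -0.2 -0.3] Ftravel -0.2 Finward -0.4 tq [ 0.005 -0.029  0.02 ] w 9.6 t 9.9667
```

>>> carry_out:
  increments:
    - [0,0,-0.02,0.1,3,0,0]
    - [0,0,-0.035,0.3,6,0,0]
    - [0,0,-0.043,0.6,9,0,0]
    - [0,0,-0.045,0.8,12,0,0]
    - [0,0,-0.045,0.8,12,0,0]

```text
t: 10.38
tool_pos: [0.5327, 0.0198, 0.2013]
eef_rot: [1.27, 1.169, -1.27]
wrist_force: [0.4, 0.8, -2.3]
width: 0.0097
```

```bash
python3 st.py
python3 - <<'E'
from rod import *
T=cams.grab_frame("top");S=cams.grab_frame("scene")
cv2.imwrite("pics/k1.png",cv2.resize(cv2.convertScaleAbs(S["img"][130:280,290:450,::-1],alpha=1.5),None,fx=5,fy=4.0*1,interpolation=cv2.INTER_CUBIC)); cv2.imwrite("pics/k2.png",T["img"][:,:,::-1])
E
```

```text
pos [532.7  19.8 201.3] yawturn 1.35 F [ 0.4  0.8 -2.3] Ftravel 0.8 Finward 0.4 tq [-0.008  0.026  0.007] w 9.7 t 10.3833
```

View pics/k1.png

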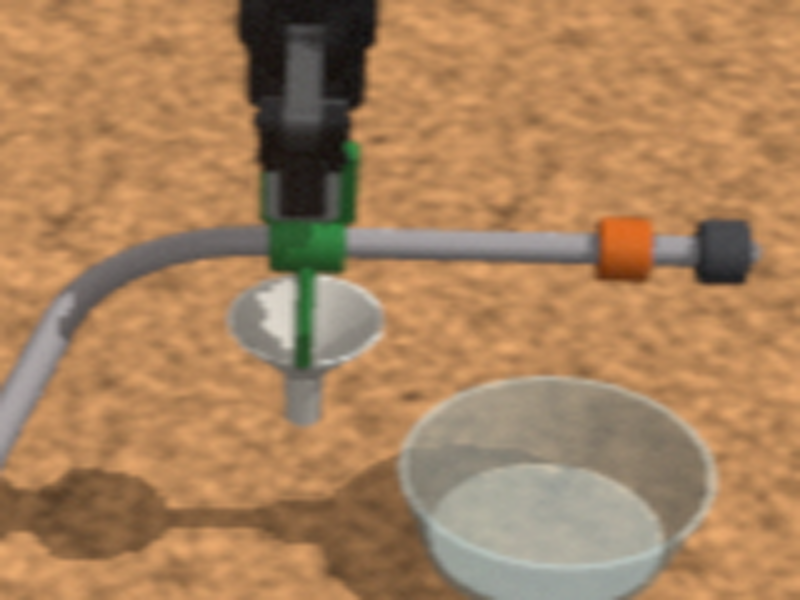

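View pics/k2.png

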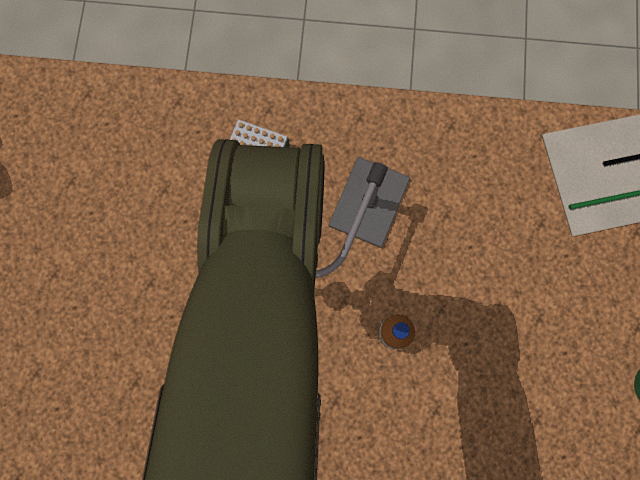

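>>> carry_out:
  increments:
    - [0,0,0,0.4,5,0,0]
    - [0,0,0,0.9,10,0,0]
    - [0,0,0,1.3,15,0,0]
    - [0,0,0,1.7,20,0,0]
    - [0,0,0,2.2,25,0,0]
    - [0,0,0,2.6,30,0,0]
    - [0,0,0,2.6,30,0,0]

```text
t: 11.07
tool_pos: [0.5353, 0.0504, 0.2013]
eef_rot: [1.27, 1.169, -1.27]
wrist_force: [-0.0, 0.2, -1.5]
width: 0.0094
```

```bash
python3 st.py
```

```text
pos [535.3  50.4 201.3] yawturn 1.35 F [-0.   0.2 -1.5] Ftravel 0.2 Finward -0.0 tq [-0.063 -0.039  0.087] w 9.4 t 11.0667
```

>>> carry_out:
  increments:
    - [0,0,0,0.4,5,0,0]
    - [0,0,0,0.9,10,0,0]
    - [0,0,0,1.3,15,0,0]
    - [0,0,0,1.7,20,0,0]
    - [0,0,0,2.2,25,0,0]
    - [0,0,0,2.6,30,0,0]
    - [0,0,0,2.6,30,0,0]

```text
t: 11.65
tool_pos: [0.5379, 0.0803, 0.2013]
eef_rot: [1.27, 1.169, -1.27]
wrist_force: [0.2, 0.5, -0.9]
width: 0.0098
```

```bash
python3 st.py
```

```text
pos [537.9  80.3 201.3] yawturn 1.35 F [ 0.2  0.5 -0.9] Ftravel 0.6 Finward 0.2 tq [-0.047 -0.034  0.004] w 9.8 t 11.65
```

>>> carry_out:
  increments:
    - [0,0,0,0,0,-1,0]
    - [0,0,0,0,0,-1.7,0]
    - [0,0,0,0,0,-1.7,0]
    - [0,0,0,0,0,-1.7,0]

```text
t: 11.98
tool_pos: [0.5377, 0.0791, 0.1995]
eef_rot: [1.271, 1.168, -1.271]
wrist_force: [-0.1, -0.4, -1.5]
width: 0.0099
```

```bash
python3 st.py
```

```text
pos [537.7  79.1 199.5] yawturn 1.351 F [-0.1 -0.4 -1.5] Ftravel -0.4 Finward -0.0 tq [-0.026  0.011  0.016] w 9.9 t 11.9833
```

Now approach and push slowly.

>>> carry_out:
  increments:
    - [0,0,0,0.2,3,-0.3,0]
    - [0,0,0,0.5,6,-0.3,0]
    - [0,0,0,0.8,9,-0.3,0]
    - [0,0,0,1,12,-0.3,0]
    - [0,0,0,1.3,15,-0.3,0]
    - [0,0,0,1.4,17,-0.3,0]
    - [0,0,0,1.4,17,-0.3,0]

```text
t: 12.57
tool_pos: [0.5392, 0.0958, 0.1994]
eef_rot: [1.269, 1.167, -1.271]
wrist_force: [-0.1, -3.6, -0.7]
width: 0.0096
```

```bash
python3 st.py
```

```text
pos [539.2  95.8 199.4] yawturn 1.351 F [-0.1 -3.6 -0.7] Ftravel -3.6 Finward 0.2 tq [-0.709 -0.035 -0.028] w 9.6 t 12.5667
```

>>> carry_out:
  increments:
    - [0,0,0,0.1,1,0,0]
    - [0,0,0,0.2,2,0,0]
    - [0,0,0,0.3,3,0,0]
    - [0,0,0,0.3,4,0,0]
    - [0,0,0,0.4,5,0,0]
    - [0,0,0,0.5,6,0,0]
    - [0,0,0,0.6,7,0,0]
    - [0,0,0,0.7,8,0,0]

```text
t: 13.23
tool_pos: [0.5399, 0.1044, 0.1993]
eef_rot: [1.271, 1.168, -1.271]
wrist_force: [-0.1, -4.4, -0.4]
width: 0.0096
```

```bash
python3 st.py
python3 - <<'E'
from rod import *
S=cams.grab_frame("scene")
cv2.imwrite("pics/k3.png",cv2.resize(cv2.convertScaleAbs(S["img"][150:240,340:460,::-1],alpha=1.5),None,fx=6,fy=6,interpolation=cv2.INTER_CUBIC))
E
```

```text
pos [539.9 104.4 199.3] yawturn 1.351 F [-0.1 -4.4 -0.4] Ftravel -4.3 Finward 0.3 tq [-0.928  0.021  0.034] w 9.6 t 13.2333
```

View pics/k3.png

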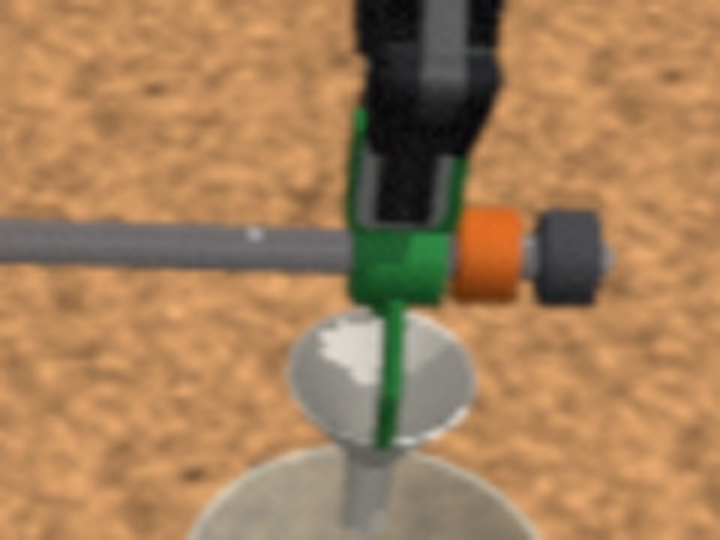

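>>> carry_out:
  increments:
    - [0,0,0,0.1,1,0,0]
    - [0,0,0,0.2,2,0,0]
    - [0,0,0,0.3,3,0,0]
    - [0,0,0,0.3,3,0,0]

```text
t: 13.62
tool_pos: [0.5402, 0.1076, 0.1993]
eef_rot: [1.271, 1.169, -1.271]
wrist_force: [0.5, -4.3, -1.2]
width: 0.0097
```

```bash
python3 st.py
```

```text
pos [540.2 107.6 199.3] yawturn 1.351 F [ 0.5 -4.3 -1.2] Ftravel -4.2 Finward 0.8 tq [-0.824  0.067 -0.033] w 9.7 t 13.6167
```

>>> carry_out:
  increments:
    - [0,0,0,0.1,1,0,0]
    - [0,0,0,0.1,1.5,0,0]
    - [0,0,0,0.1,1.5,0,0]

```text
t: 13.87
tool_pos: [0.5403, 0.109, 0.1993]
eef_rot: [1.271, 1.169, -1.271]
wrist_force: [-0.3, -3.7, -1.0]
width: 0.0094
```

```bash
python3 st.py
```

```text
pos [540.3 109.  199.3] yawturn 1.351 F [-0.3 -3.7 -1. ] Ftravel -3.7 Finward 0.0 tq [-0.882  0.007 -0.006] w 9.4 t 13.8667
```

>>> carry_out:
  increments:
    - [0,0,0,0.1,0.7,0,0]
    - [0,0,0,0.1,1.5,0,0]
    - [0,0,0,0.1,1.5,0,0]

```text
t: 14.12
tool_pos: [0.5403, 0.1095, 0.1993]
eef_rot: [1.27, 1.167, -1.272]
wrist_force: [-0.8, -5.9, 1.0]
width: 0.0096
```

```bash
python3 st.py
python3 - <<'E'
from rod import *
S=cams.grab_frame("scene")
cv2.imwrite("pics/k4.png",cv2.resize(cv2.convertScaleAbs(S["img"][170:230,380:460,::-1],alpha=1.5),None,fx=9,fy=9,interpolation=cv2.INTER_CUBIC))
E
```

```text
pos [540.3 109.5 199.3] yawturn 1.352 F [-0.8 -5.9  1. ] Ftravel -6.0 Finward -0.3 tq [-1.417  0.035  0.014] w 9.6 t 14.1167
```

View pics/k4.png

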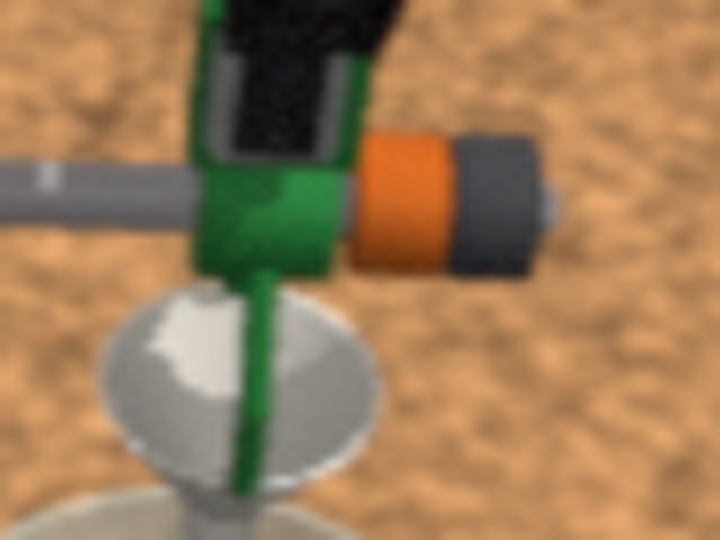

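>>> carry_out:
  increments:
    - [0,0,0,0.1,0.7,0,0]
    - [0,0,0,0.1,1.2,0,0]
    - [0,0,0,0.1,1.2,0,0]
    - [0,0,0,0.1,1.2,0,0]

```text
t: 14.5
tool_pos: [0.5403, 0.1096, 0.1993]
eef_rot: [1.268, 1.165, -1.273]
wrist_force: [-0.1, -8.5, 0.4]
width: 0.0097
```

```bash
python3 st.py
```

```text
pos [540.3 109.6 199.3] yawturn 1.352 F [-0.1 -8.5  0.4] Ftravel -8.5 Finward 0.6 tq [-1.876  0.075 -0.01 ] w 9.7 t 14.5
```

>>> carry_out:
  increments:
    - [0,0,0,-0.1,-1.2,0,0]
    - [0,0,0,-0.2,-2.4,0,0]
    - [0,0,0,-0.3,-3.2,0,0]
    - [0,0,0,-0.3,-3.2,0,0]

```text
t: 14.83
tool_pos: [0.5403, 0.1091, 0.1993]
eef_rot: [1.272, 1.17, -1.27]
wrist_force: [0.7, -0.5, -0.7]
width: 0.01
```

```bash
python3 st.py
```

```text
pos [540.3 109.1 199.3] yawturn 1.351 F [ 0.7 -0.5 -0.7] Ftravel -0.5 Finward 0.8 tq [-0.24  -0.02  -0.006] w 10.0 t 14.8333
```

Unloaded. Open gently.

>>> carry_out:
  increments:
    - [0,0,0,0,0,0,15]
    - [0,0,0,0,0,0,20]
    - [0,0,0,0,0,0,30]
    - [0,0,0,0,0,0,40]
    - [0,0,0,0,0,0,40]
    - [0,0,0,0,0,0,40]

```text
t: 15.33
tool_pos: [0.5403, 0.1085, 0.1994]
eef_rot: [1.271, 1.168, -1.27]
wrist_force: [0.9, -0.0, 0.6]
width: 0.0345
```

```bash
python3 st.py
python3 - <<'E'
from rod import *
S=cams.grab_frame("scene")
cv2.imwrite("pics/k5.png",cv2.resize(cv2.convertScaleAbs(S["img"][150:270,340:460,::-1],alpha=1.5),None,fx=5,fy=5,interpolation=cv2.INTER_CUBIC))
E
```

```text
pos [540.3 108.5 199.4] yawturn 1.351 F [ 0.9 -0.   0.6] Ftravel 0.0 Finward 0.9 tq [-0.032 -0.013  0.013] w 34.5 t 15.3333
```

View pics/k5.png

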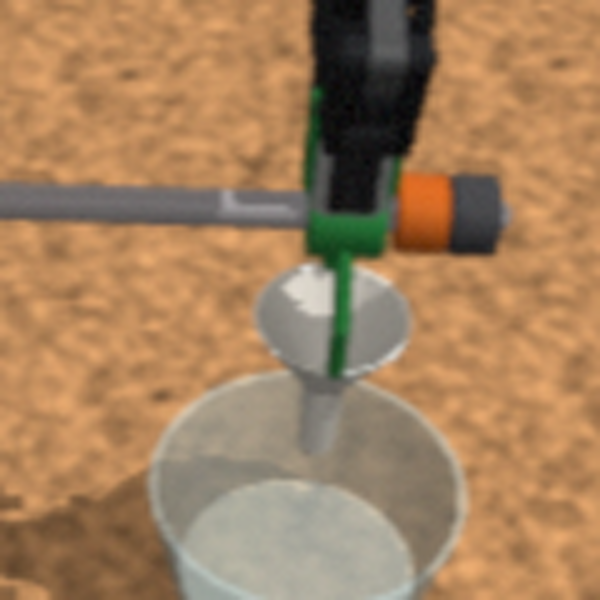

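>>> carry_out:
  increments:
    - [0,0,0,0,0,5,40]
    - [0,0,0,0,0,15,40]
    - [0,0,0,0,0,30,40]
    - [0,0,0,0,0,55,40]
    - [0,0,0,0,0,85,40]
    - [0,0,0,0,0,110,40]
    - [0,0,0,-30,20,120,40]
    - [0,0,0,-60,45,120,40]
    - [0,0,0,-90,75,120,40]
    - [0,0,0,-120,105,120,40]
    - [0,0,0,-140,135,120,40]
    - [0,0,0,-150,165,120,40]

```text
t: 16.38
tool_pos: [0.3874, 0.2741, 0.3212]
eef_rot: [1.271, 1.169, -1.269]
wrist_force: [0.3, 0.0, 0.1]
width: 0.0345
```

>>> carry_out:
  increments:
    - [0,0,0,-10,35,0,40]
    - [0,0,0,-20,70,0,40]
    - [0,0,0,-35,105,0,40]
    - [0,0,0,-50,140,0,40]
    - [0,0,0,-60,160,0,40]
    - [0,0,0,-60,160,0,40]

```text
t: 16.88
tool_pos: [0.3284, 0.4374, 0.3197]
eef_rot: [1.269, 1.173, -1.266]
wrist_force: [0.7, -0.0, -0.5]
width: 0.0337
```

```bash
python3 st.py
python3 - <<'E'
from rod import *
T=cams.grab_frame("top");S=cams.grab_frame("scene")
cv2.imwrite("pics/f1.png",S["img"][:,:,::-1]);cv2.imwrite("pics/f2.png",T["img"][:,:,::-1])
a=cv2.resize(T["img"][220:320,190:290,::-1],None,fx=4,fy=4,interpolation=cv2.INTER_CUBIC)
b=cv2.resize(S["img"][160:260,360:460,::-1],None,fx=4,fy=4,interpolation=cv2.INTER_CUBIC)
cv2.imwrite("pics/f3.png",cv2.convertScaleAbs(np.hstack([a,b]),alpha=1.5))
E
```

```text
pos [328.4 437.4 319.7] yawturn 1.346 F [ 0.7 -0.  -0.5] Ftravel 0.0 Finward 0.7 tq [-0.017 -0.009  0.011] w 33.7 t 16.8833
```

View pics/f3.png

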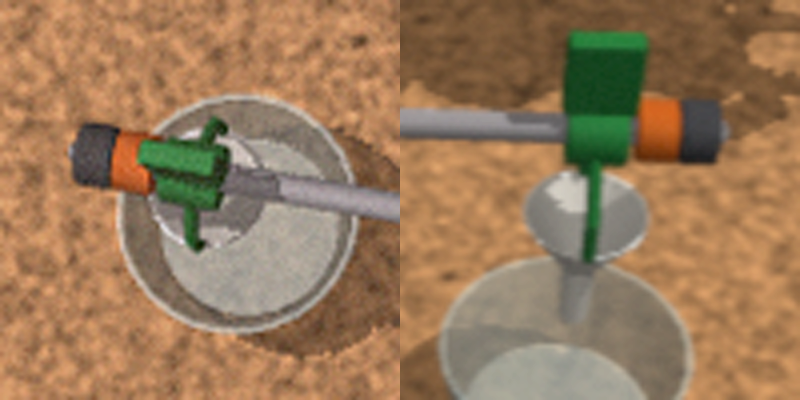

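View pics/f1.png

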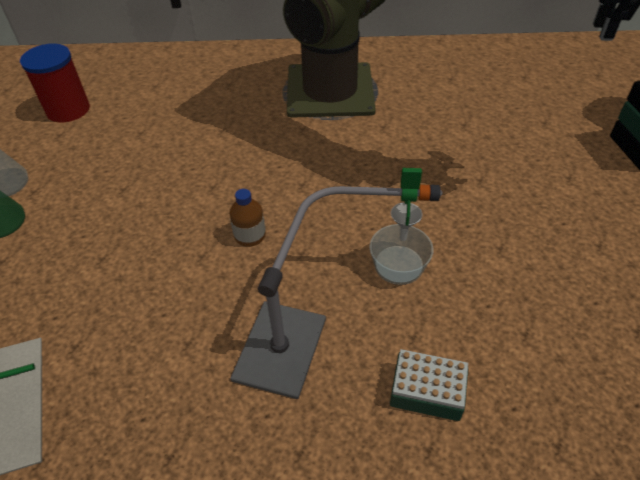

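View pics/f2.png

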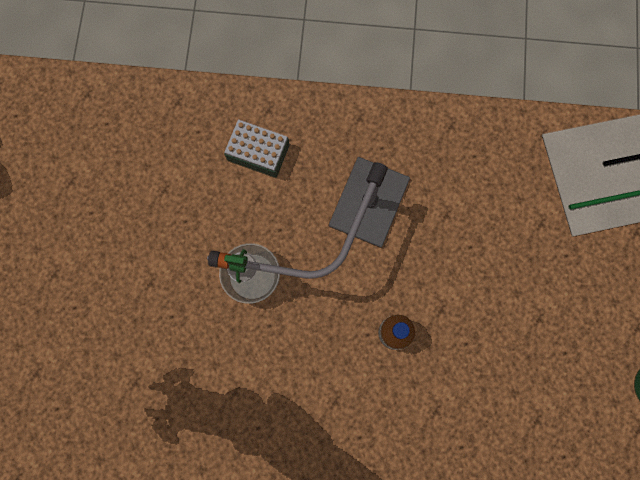

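```bash
python3 -c "
from cell import robot,read_state
print(robot.job_done(),read_state()['t'])"
```

```text
the job is handed in; nothing more can be done
the job is handed in; nothing more can be done
```

The funnel holder is round the bend and hanging over the glass dish, with the orange sleeve hard against the end knob. I handed the job in at about 17 s of the 72 s allowed; no verdict was reported.

- **Slide:** I gripped the tab at 25 N, lifted the holder so the rod ran through the middle of its bore, and followed the bend, which I measured as about a 77.5° turn. Side and travel forces read about 1 N or less at every stop along the rod. The most I saw on the holder before the push was about 6 N, when the gripper closed.
- **Push:** The sleeve slid at about 4 N. At the knob the tool stopped moving while the force rose to 8.5 N, well under the 25 N limit. I took the load off, opened the gripper and moved the arm clear.
- **Last checks:** The final pictures from both cameras show no gap between sleeve and knob, and the tab standing upright. The funnel stem is above the dish, and the dish, bottle and tip rack look to be where they started.
- **Disagreements:**
  - The two cameras placed the rod 3–4 mm apart. I used their average, and touching both sides of the bore agreed with it.
  - The boss at the post measured about 9 mm off its given position. I did not resolve that, but nothing in the move depended on it.
- **Small gap by design:** The tab's edge touches the sleeve before the boss does, because the tab overhangs it by 3 mm, so a gap shows between boss and sleeve.

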